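# Load a nine volt battery into the test jig under its spring-closed hold-down flap

### The arm

A 7-joint arm with a two-finger parallel gripper is mounted at the origin on a cart in front of the work surface, level with it; the furniture and walls round the work are solid. World frame = base frame: x ahead of the robot, y to its left, z up, the work surface at z = 0. Lengths are in mm, angles in rad, forces in N, time in s.
With the tool pointing down it reaches from about 400 to 850 mm from the base axis. Payload 4.5 kg.
Tool frame: the origin (TCP) lies at the very end of the fingers, on their centre line; the grasp point (between the pads) lies 19 mm behind it; z points along the fingers, y is the line along which they close (so a half turn about z gives the same grasp; the last joint's range is limited). The gripper opens to 85 mm and grips with 20 to 120 N. Pads are 22 mm wide; open, the fingers measure 114 mm over their backs; the gripper's body (76 mm by 85 mm) begins 54 mm behind the grasp point. The pads swing forward as they close: fully open they stand 13 mm farther back than shut.
Start: joints at [1.317, 0.689, -0.195, 1.565, 0.157, 0.902, -0.215], TCP at [177.432, -599.312, 197.117] pointing down, gripper open.
Joint ranges: [-3.01, 3.01], [-0.46, 2.08], [-1.47, 1.51], [0.13, 2.56], [-1, 4.14], [0.04, 2.09], [-2.66, 2.66]. Speed limits (rad/s): [2.57, 2.57, 3.14, 3.14, 3.14, 3.14, 3.14].

### API

Orientations are given as a unit quaternion [x, y, z, w].
In Python, from cell import read_state, camera, hand_in gives the robot as it stands. The module is installed in compiled form; this text tells all that it offers.
- The arm moves only by the tool jog_arm, never from a script. Its argument "steps" is text: rows parted by semicolons, each of 6 numbers parted by spaces: the shift along the tool's x, y, z scaled (see below), then the turn, a rotation vector about the tool's x, y, z scaled (see below). In form: x y z rx ry rz; .... A call has 1 to 8 rows; each row is the pose to reach, as a shift and turn from the pose commanded when the call began, along the tool's axes at that moment; what a row does not reach only later rows make up. The controller multiplies each number of a shift by 200 mm and each number of a turn by 45 degrees. A row lasts 1/8 s, in which the tool goes at most 62.5 mm and 10.7 degrees, less where a joint would pass 70% of its speed; a pose out of reach is approached as far as the arm can. A call with a number of a shift or a turn outside -1 to 1 is refused whole. A call with a gripper value outside its range is refused whole. "jaw" is the opening, from 0 (shut) to 1 (fully open), set as the call begins (left out, the last holds). The fingers move at their own pace and stop on an object; "squeeze" is the grip in N (left out, the last holds). Time passes only in rows, so rows that repeat a pose let the fingers close. It gives the time, the measured TCP pose, the force, the opening and the grip force at its end, in the units of the state.
- read_state(): the state, without advancing time (a new reading comes with each control period).
- camera(name): name is "scene" or "top"; returns a dict with "color" (420x560x3 uint8, blue, green, red), "z_map" (420x560 float32, mm along the optical axis (not along the pixel's ray), 0 where there is no reading), "K" (3x3 intrinsics, pixels), "pose" (4x4, takes a point from camera to world coordinates). Camera axes: x right, y up, looking along -z (the intrinsics and any distortion apply to the point x, -y, -z); pixel columns grow to the right and rows downward; lengths in mm; the calibration is good to about 2 mm. A picture is of the moment at which its call begins.
- hand_in(): hands the job in; it is judged then, once.
The state is a dict: "time_s": time; "joint_pos": joint angles; "dq": joint speeds; "joint_torque": joint torques, N m; "position": TCP position; "tcp_rot": TCP orientation; "wrist_force": force on the tool from outside, world axes, zero at the start; "ft_torque": the same for the moment, N m; "gripper_width": finger opening in mm; "finger_force": force on a finger pad.
Only numpy, scipy, OpenCV 4.12 (cv2) and the standard library are available. Lean on these libraries where they do the work, as an engineer would, in place of code of your own. Each camera call takes 0.05 s, during which the arm holds its last target. There are 200 camera calls.

### The job

Load the nine volt battery into the test jig for checking: with one fingertip press the red bar down to hold the spring-closed clear flap open, and meanwhile with the other fingertip push the battery along the tray and under the raised flap until it is fully home against the grey contact block. Then let the bar up so that the flap clamps the battery, and draw clear. The battery is only pushed, never gripped or lifted, and the other things on the bench are left where they are.

Things in the scene. Friction and masses are not known exactly. Their poses are not given: they have to be found in the camera images.
- jig: Fixed battery test jig: aluminium base plate 178 x 66 x 4 mm, open tray at its near end, bay under a flap at its far end. Its +x is the direction of pushing (roughly away from the robot), +y the side of the red bar, z up. Origin: on the table, on the centre line of the trough, below the front edge of the flap. The base reaches from x = -120 to +58 mm.
- jig_home (a point): Fixed point in the bay where the battery's origin lies when home (x = -8, y = 0, z = 12.6 mm of the jig). The trough floor is at z = 4 mm, 30 mm wide (y = -15 to +15 mm); the tray part (x = -118 to -4 mm) has black guide rails up to z = 12 mm, the bay walls up to z = 17 mm; the stop is the grey contact block at x = 38 mm, 40 mm high. Home, 8 mm of the battery stay out in front of the flap.
- flap (a joint): Flap angle, rad: 0 = hanging down into the empty bay (barring the battery's way), about 0.42 = level, lying on a battery in the bay, 0.82 = fully open at its stop. A spring shuts it: about 2 N on the bar start it, 5 N hold it fully open; let go, it shuts in under 1 s. From 0.55 rad on the battery passes under it.
- flap_edge (a point): Front corner of the flap's free edge (hanging: x = 0, y = -11, z = 8 mm of the jig). The flap is a clear plate 35 mm long (x = 0 to 35 mm), 34 mm wide from the shaft, with aluminium trim along its square front edge. It turns about a shaft along x at y = 20, z = 23 mm. Fully open the free edge stands 36 mm above the table.
- pivot (a point): Point on the pivot shaft, on the middle one of its three black bearings (x = -45, y = 20, z = 23 mm of the jig). The bearings stand at x = -111, -45 and +43 mm, each 8 mm long, from y = 15 to 28 mm, up to z = 28 mm: keep fingers off them.
- press_bar (a point): Centre of the red press bar at x = -50 mm of the jig. Flat bar 14 mm wide, 5 mm thick, along the jig's x; a finger may press and slide on it from x = -115 to +1 mm (arms join it outside that). Pressed straight down it opens the flap, on a 29 mm radius about the shaft: at 0 rad its centre is at y = 48, z = 28 mm (outer edge tilted up), fully open at y = 44, z = 6 mm, its top then 9 mm above the table.
- battery: Nine volt block battery, dark grey and yellow, 46 x 26 x 17 mm (plus 2 mm terminals that enter the contacts), lying flat in the tray, lengthwise, terminals ahead. Origin: centre of its rear end face (the end towards the robot, the one to push); its own z axis points along its length to the terminals, i.e. along the jig's +x. Its top lies 21 mm above the table, its bottom on the tray floor at 4 mm.
- screwdriver: Bystander: blue-handled screwdriver, 161 mm long, 18 mm high, lying beside the jig; origin at the middle of its underside.
- marker: Bystander: white and red marker pen, 132 mm long, 12 mm thick; origin at the middle of its underside.
- tape_roll: Bystander: yellow tape roll, 62 mm across, 18 mm high, lying flat; origin at the centre of its underside.
- usb_stick: Bystander: black usb stick, 52 x 18 x 8 mm; origin at the middle of its underside.
- red_screwdriver: Bystander: red-handled screwdriver, 176 mm long, 22 mm high; origin at the middle of its underside.
- tweezers: Bystander: steel tweezers, 122 mm long, 9 mm high; origin at the middle of their underside.
- notebook: Bystander: dark blue notebook, 206 x 147 x 13 mm; origin at the centre of its underside.
Not all that is in view belongs to the job. Several things look just like the battery: the one meant starts farthest to the robot's right.

How it is judged (in metres and radians):
On the way, in this order (a step that is already met when the one before it is completed fails the run):
1. a finger holds the press bar down and the flap stands open while the battery is still out on the tray (value of joint flap above 0.55 rad and x of battery in the frame of jig below -0.05 m and contact force between the fingers and flap above 0.5 N), for 0.2 s.
2. the battery is home against the contact block while a finger still holds the flap open (x of battery in the frame of jig between -0.0115 and -0.005 m and y of battery in the frame of jig between -0.005 and 0.005 m and z of battery in the frame of jig below 0.016 m and value of joint flap above 0.5 rad and contact force between the fingers and flap above 0.5 N), for 0.1 s.
At the end, for the whole second after the job is handed in: The battery lies in the bay, its far end within 3.5 mm of the contact block, flat on the floor and at rest; the flap lies on it and clamps it by its spring (flap angle 0.34 to 0.5 rad); the robot touches nothing (x of battery in the frame of jig between -0.0115 and -0.005 m and y of battery in the frame of jig between -0.005 and 0.005 m and z of battery in the frame of jig below 0.016 m and value of joint flap between 0.34 and 0.5 rad and contact force between flap and battery above 0.5 N and linear speed of battery below 0.01 m/s and angle between the z axis of battery and the x axis of jig, either way round below 0.12 rad).
It fails at once if the battery was lifted (more than 6 mm off the tray) or its end tipped up by more than 0.25 rad (height (world z) of battery above 0.0186 m or angle between battery's own z axis and vertical below 1.32 rad or angle between battery's own z axis and vertical above 1.82 rad).
It fails at once if a bystander was shifted by more than 20 mm (distance of any of screwdriver, marker, tape_roll, usb_stick, red_screwdriver, tweezers, notebook from where it was at the start of the episode above 0.02 m).
It also fails if it takes over 48 s, if anything falls off the work surface, if the arm or the gripper's body presses on something with over 40 N, if the wrist force passes 120 N, or if a joint passes its speed limit or range.

## Working session

There is one attempt and no reset: what is moved stays moved. The work goes in short steps, Python scripts to look and compute and a tool call to move; the robot and the scene stay as the last step left them, time stands still between calls to the robot, and variables do not carry over. Pictures are saved under pics/ and viewed, at most 10 in all, crops included, and the job is handed in when it is done.

Besides the shell and the picture viewer there is one more tool, called after "Call:" as a command line: name --argument value ..., lists and objects as JSON in quotes. jog_arm: Moves the arm, as the interface text tells. Its arguments: {"type":"object","properties":{"steps":{"type":"string"},"jaw":{"type":"number"},"squeeze":{"type":"number"}},"required":["steps"]}

```bash
mkdir -p pics && python3 - <<'E'
from cell import read_state, camera
import cv2, numpy as np, pickle
s=read_state(); print({k:np.round(v,3).tolist() for k,v in s.items()})
for n in ("scene","top"):
    c=camera(n); pickle.dump(c,open(n+".pkl","wb")); cv2.imwrite(f"pics/{n}0.png",c["color"])
    print(n,c["K"].tolist(),np.round(c["pose"],3).tolist())
E
```

```text
{'time_s': 0.0, 'joint_pos': [1.317, 0.69, -0.195, 1.566, 0.157, 0.903, -0.215], 'dq': [-0.0, -0.001, -0.0, -0.0, -0.002, -0.002, -0.0], 'joint_torque': [0.001, -53.96, -1.266, -15.854, 0.009, 0.01, -0.0], 'position': [177.108, -598.584, 196.24], 'tcp_rot': [0.99, 0.143, -0.0, -0.001], 'wrist_force': [-0.358, 0.643, 0.747], 'ft_torque': [0.032, -0.002, -0.017], 'finger_force': 0.0, 'gripper_width': 85.492}
scene [[446.87663882408157, 0.0, 269.53318290962363], [0.0, 446.87663882408157, 210.38807151739206], [0.0, 0.0, 1.0]] [[-0.901, 0.304, -0.309, 250.636], [-0.433, -0.662, 0.611, 623.621], [-0.019, 0.685, 0.729, 757.922], [0.0, 0.0, 0.0, 1.0]]
top [[441.8301932997678, 0.0, 283.6284784941645], [0.0, 441.8301932997678, 210.59901080648552], [0.0, 0.0, 1.0]] [[0.016, 0.989, -0.149, 388.262], [-1.0, 0.016, -0.007, 4.996], [-0.005, 0.149, 0.989, 1107.175], [0.0, 0.0, 0.0, 1.0]]
```

View pics/top0.png

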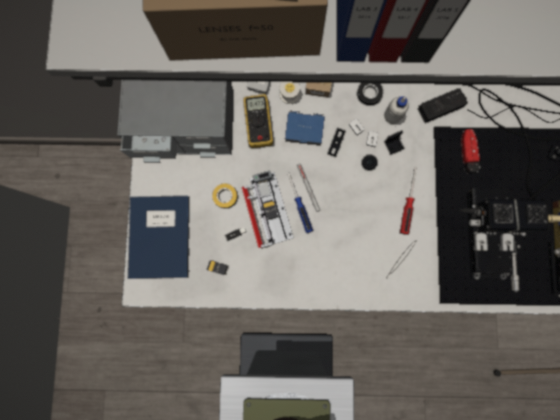

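View pics/scene0.png

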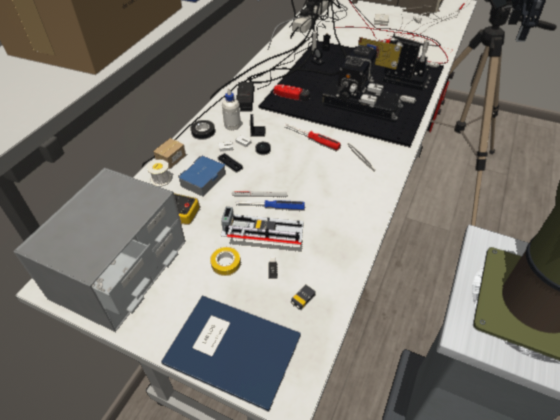

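The top view shows the jig at about (265,210), with its red bar on the left (+y). Things that could be taken for the battery: the block in the tray at (268,205), a loose yellow/dark block at (217,267), and the black usb stick at (235,235). I'll check these in a close crop.

```bash
python3 - <<'E'
import cv2, numpy as np, pickle
t=pickle.load(open("top.pkl","rb"))["color"]; s=pickle.load(open("scene.pkl","rb"))["color"]
a=cv2.resize(t[155:285,195:325],(600,600),interpolation=cv2.INTER_CUBIC)
cv2.imwrite("pics/c_top.png",a)
b=cv2.resize(s[190:310,205:325],(600,600),interpolation=cv2.INTER_CUBIC)
cv2.imwrite("pics/c_sc.png",b)
E
```

```text
(no output)
```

View pics/c_top.png

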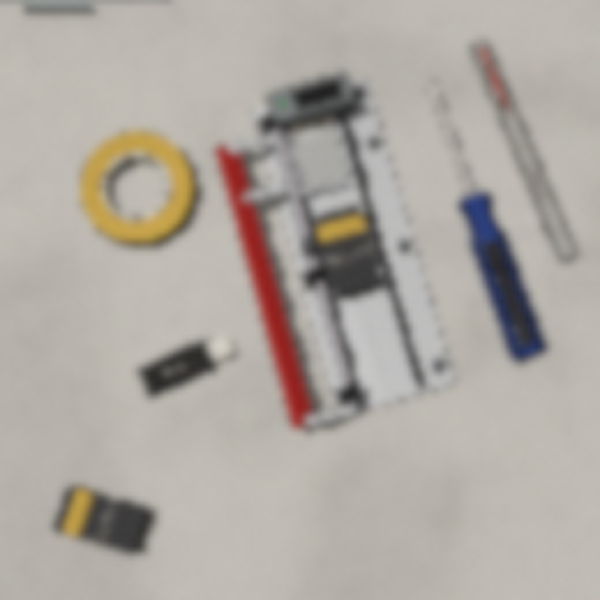

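View pics/c_sc.png

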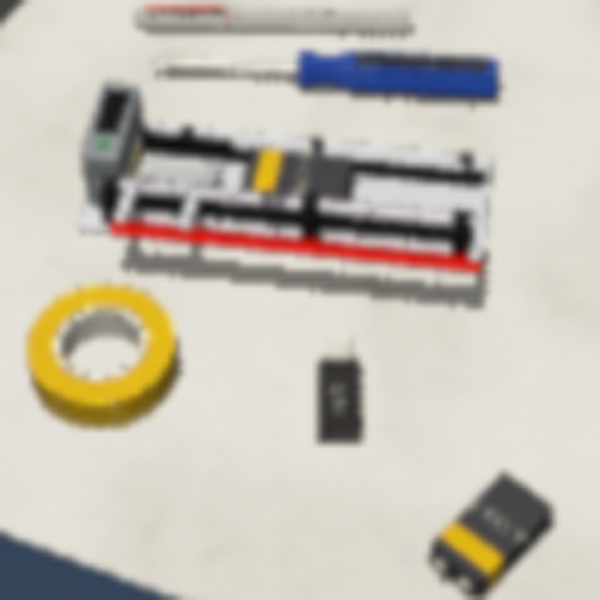

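The crops confirm the choice. The dark and yellow block in the tray is at crop (350,255), i.e. top pixel (271,210), with its yellow (terminal) end towards the flap and the grey contact block. It lies farther right than the lookalike at (217,267). Next I'll measure the jig pose.

```bash
cat > h.py <<'E'
import numpy as np, cv2, pickle
def ray(c,u,v,z):
    K,P=c["K"],np.array(c["pose"])
    d=P[:3,:3]@np.array([(u-K[0,2])/K[0,0],-(v-K[1,2])/K[1,1],-1]); o=P[:3,3]
    return o+d*(z-o[2])/d[2]
def proj(c,p):
    P=np.array(c["pose"]); q=P[:3,:3].T@(np.array(p)-P[:3,3]); K=c["K"]
    return K[0,0]*q[0]/-q[2]+K[0,2], K[1,1]*-q[1]/-q[2]+K[1,2]
def mask(c,lo,hi,roi):
    h=cv2.cvtColor(c["color"],cv2.COLOR_BGR2HSV); m=cv2.inRange(h,np.array(lo),np.array(hi))
    r=np.zeros_like(m); x0,y0,x1,y1=roi; r[y0:y1,x0:x1]=m[y0:y1,x0:x1]; return r
def big(m,n=1):
    k,l,st,ce=cv2.connectedComponentsWithStats(m)
    o=1+np.argsort(-st[1:,4])[:n]; return [(np.argwhere(l==i)[:,::-1].astype(float),ce[i],st[i]) for i in o]
E
python3 - <<'E'
from h import *
for n,rr,ry,rk in (("top",(235,180,270,255),(255,195,290,225),(245,165,295,255)),("scene",(220,225,310,250),(245,215,275,235),(225,210,310,250))):
    c=pickle.load(open(n+".pkl","rb"))
    p,ce,st=big(mask(c,(0,120,60),(8,255,255),rr)|mask(c,(172,120,60),(180,255,255),rr))[0]
    w=np.array([ray(c,u,v,28) for u,v in p])[:,:2]; m=w.mean(0)
    d=np.linalg.svd(w-m)[2][0]; d*=np.sign(d[0]); t=(w-m)@d
    zz=[c["z_map"][int(v),int(u)] for u,v in p]
    print(n,"red n",len(p),"mid",m,"yaw deg",np.degrees(np.arctan2(d[1],d[0])),"len",t.min(),t.max())
    p,ce,st=big(mask(c,(18,100,80),(35,255,255),ry))[0]
    print(" yellow",len(p),ce,ray(c,*ce,21))
    for p,ce,st in big(mask(c,(0,0,0),(180,255,70),rk),6): print(" dark",len(p),ce,st[:4],"z21",ray(c,*ce,21).round(1),"z28",ray(c,*ce,28).round(1))
    # height map points
    v,u=np.mgrid[rk[1]:rk[3],rk[0]:rk[2]]; z=c["z_map"][v,u]; K=c["K"];P=c["pose"]
    q=np.stack([(u-K[0,2])/K[0,0]*z,-(v-K[1,2])/K[1,1]*z,-z],-1)@P[:3,:3].T+P[:3,3]
    hi=q[(q[...,2]>34)&(z>0)]; print(" block top pts",len(hi),np.median(hi,0).round(1),hi[:,2].max().round(1))
E
```

```text
top red n 256 mid [532.99635653  89.85940905] yaw deg 17.029872971883954 len -73.22655643769384 76.82803006364988
 yellow 52 [268.13461538 204.15384615] [567.031548    51.78741956  21.        ]
 dark 73 [270.15068493 214.42465753] [262 211  15   8] z21 [541.3  46.2  21. ] z28 [540.3  46.   28. ]
 dark 35 [263.51428571 175.05714286] [259 173  10   5] z21 [641.1  65.   21. ] z28 [639.4  64.6  28. ]
 dark 19 [266.94736842 178.94736842] [261 177  11   4] z21 [631.2  56.2  21. ] z28 [629.6  55.8  28. ]
 dark 9 [270.33333333 207.88888889] [268 207   6   3] z21 [557.7  46.1  21. ] z28 [556.6  45.8  28. ]
 dark 9 [270.66666667 240.11111111] [269 239   4   3] z21 [477.4  43.6  21. ] z28 [476.9  43.4  28. ]
 dark 4 [263.75 208.75] [263 208   3   2] z21 [555.3  62.4  21. ] z28 [554.2  62.1  28. ]
 block top pts 162 [633.5  72.6  38.4] 45.0
scene red n 204 mid [536.23225737  90.43355779] yaw deg 17.167677704984268 len -78.13458918947943 79.34995951652118
 yellow 48 [258.04166667 223.91666667] [568.28728228  52.50335243  21.        ]
 dark 149 [272.51006711 233.93288591] [245 227  54  13] z21 [527.   65.2  21. ] z28 [524.4  70.5  28. ]
 dark 63 [242.15873016 218.6984127 ] [231 215  25   7] z21 [607.4  53.4  21. ] z28 [604.   58.8  28. ]
 dark 43 [284.3255814  224.41860465] [273 223  28   6] z21 [515.1  29.7  21. ] z28 [512.6  35.3  28. ]
 dark 22 [226.86363636 212.40909091] [225 210   5   6] z21 [647.9  50.9  21. ] z28 [644.2  56.4  28. ]
 dark 20 [235.75 230.35] [232 229   9   3] z21 [604.   89.5  21. ] z28 [600.7  94.6  28. ]
 dark 20 [226.25 228.3 ] [225 225   4   8] z21 [625.8  93.   21. ] z28 [622.2  98.   28. ]
 block top pts 201 [588.3  84.8  36. ] 44.3
```

Jig yaw is about 17.1°, with its origin at about (588,57). The bar is 46 to 48 mm from the battery line and the contact block centre is at x≈47, both of which agree with the spec. The battery's rear end is at x≈-60. The hover target is jig (-85, 23), which is world (500,54). I'll move the arm there with the jaw at about 36 mm.

Call:
jog_arm --steps "0.1 -0.11 0 0 0 0; 0.24 -0.26 0 0 0 0; 0.38 -0.41 0 0 0 0; 0.52 -0.56 0 0 0 0; 0.66 -0.71 0 0 0 0; 0.78 -0.83 0 0 0 0; 0.82 -0.89 0 0 0 0; 0.82 -0.89 0 0 0 0" --jaw 0.42

```text
time_s: 1.1
position: [283.9, -381.8, 197.1]
tcp_rot: [0.99, 0.144, -0.0, -0.0]
wrist_force: [-0.3, -0.2, 0.4]
gripper_width: 35.6
finger_force: 0.0
```

Call:
jog_arm --steps "0.1 -0.11 0 0 0 0; 0.24 -0.26 0 0 0 0; 0.38 -0.41 0 0 0 0; 0.52 -0.56 0 0 0 0; 0.66 -0.71 0 0 0 0; 0.78 -0.83 0 0 0 0; 0.82 -0.89 0 0 0 0; 0.82 -0.89 0 0 0 0"

```text
time_s: 2.1
position: [390.7, -165.7, 197.0]
tcp_rot: [0.99, 0.143, -0.0, 0.0]
wrist_force: [-0.7, 0.1, -0.1]
gripper_width: 36.3
finger_force: 0.0
```

Call:
jog_arm --steps "0.1 -0.11 0 0 0 0; 0.24 -0.26 0 0 0 0; 0.38 -0.41 0 0 0 0; 0.52 -0.56 0 0 0 0; 0.66 -0.71 0 0 0 0; 0.78 -0.83 0 0 0 0; 0.82 -0.89 0 0 0 0; 0.82 -0.89 0 0 0 0"

```text
time_s: 3.1
position: [497.3, 51.2, 196.8]
tcp_rot: [0.99, 0.143, -0.0, 0.0]
wrist_force: [0.3, -0.1, 0.3]
gripper_width: 36.2
finger_force: 0.0
```

Call:
jog_arm --steps "0.01 -0.011 0.15 0 0 -0.015; 0.01 -0.011 0.3 0 0 -0.015; 0.01 -0.011 0.45 0 0 -0.015; 0.01 -0.011 0.57 0 0 -0.015; 0.01 -0.011 0.65 0 0 -0.015; 0.01 -0.011 0.7 0 0 -0.015; 0.01 -0.011 0.7 0 0 -0.015"

```text
time_s: 3.98
position: [498.3, 53.5, 56.8]
tcp_rot: [0.989, 0.148, -0.001, 0.0]
wrist_force: [-0.2, 0.6, -1.2]
gripper_width: 35.7
finger_force: 0.0
```

```bash
python3 - <<'E'
from cell import *
from h import *
im=[]
for n in ("scene","top"):
    c=camera(n); pickle.dump(c,open(n+"1.pkl","wb"))
    r=(195,160,325,290) if n=="scene" else (205,160,335,290)
    im.append(cv2.resize(c["color"][r[1]:r[3],r[0]:r[2]],(400,400),interpolation=cv2.INTER_CUBIC))
cv2.imwrite("pics/p1.png",np.hstack(im))
E
```

```text
(no output)
```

View pics/p1.png

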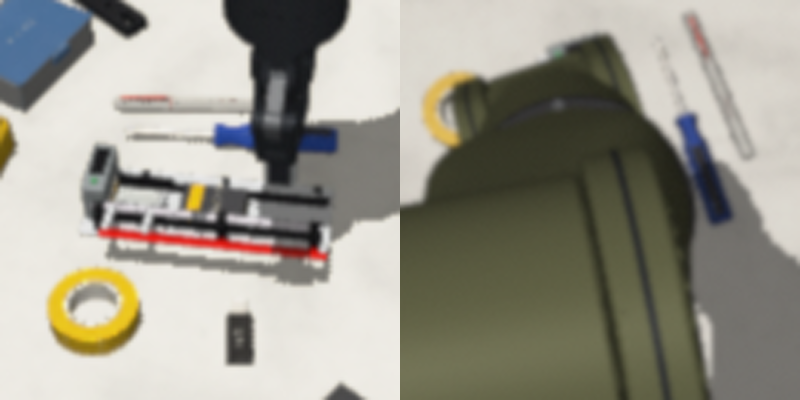

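```bash
python3 - <<'E'
from h import *
c=pickle.load(open("scene1.pkl","rb"))
O=np.array([588.1,57.4]);a=np.radians(17.1);d=np.array([np.cos(a),np.sin(a)]);n=np.array([-d[1],d[0]])
t=np.array([498.3,53.5])-O; tx,ty=t@d,t@n; print("tcp jig",tx,ty)
def pj(x,y,z):
    u,v=proj(c,[*(O+x*d+y*n),z]); return np.round([(u-195)*400/130,(v-160)*400/130])
for nm,p in dict(A=(tx,ty+25,60),Afront=(tx+11,ty+25,60),B=(tx,ty-25,60),batrear_top=(-60,0,21),block=(38,0,40),stopnear=(-120,33,4)).items(): print(nm,pj(*p))
m=mask(c,(0,0,0),(180,255,75),(270,160,305,226)); 
for r in range(205,226): 
    q=np.where(m[r])[0]; print(r,q.min() if len(q) else None,q.max() if len(q) else None,end="; ")
z=c["z_map"]; print(); print(z[200:224:2,275:300:2].round(0).astype(int))
E
```

```text
tcp jig -86.97696999729605 22.677228448147417
A [279. 220.]
Afront [262. 218.]
B [288. 165.]
batrear_top [249. 201.]
block [112. 170.]
stopnear [327. 261.]
205 278 292; 206 278 292; 207 278 292; 208 278 292; 209 278 291; 210 279 291; 211 279 291; 212 281 290; 213 282 290; 214 282 289; 215 282 289; 216 282 289; 217 282 289; 218 282 289; 219 283 288; 220 None None; 221 297 298; 222 281 299; 223 274 299; 224 273 301; 225 273 301; 
[[1037  793  792  794  793  791  792  790  842  911 1061 1061 1060]
 [1033  799  795  797  794  793  794  792  846  914 1026 1031 1029]
 [1031  808  805  803  804  799  800  797  848  919 1024 1023 1023]
 [1033  815  815  815  813  815  809  808  848 1030 1025 1029 1029]
 [1038  823  826  821  818  818  816  818  858 1029 1029 1030 1029]
 [1036  844  830  839  837  835  837  825  838 1038 1039 1036 1039]
 [1038 1031  844  841  837  840  837  833  869 1034 1035 1031 1036]
 [1032 1029 1030  882  869  869  871  876  876 1029 1029 1029 1032]
 [1026 1028 1029  887  872  874  873  881  880 1024 1022 1024 1023]
 [1018 1020 1018  893  881  880  877  886  889 1026 1024 1019 1023]
 [1009 1012 1011 1010 1013  891  883  895 1013 1011 1019 1015 1020]
 [ 986  998  995  999 1010 1010 1008 1006 1006 1005 1003 1001 1002]]
```

```bash
python3 - <<'E'
from h import *
c=pickle.load(open("scene1.pkl","rb"));K=c["K"];P=c["pose"]
O=np.array([588.1,57.4]);a=np.radians(17.1);d=np.array([np.cos(a),np.sin(a)]);n=np.array([-d[1],d[0]])
for u,v in [(285,204),(285,208),(285,211),(283,214),(285,214),(288,214),(285,217),(287,217),(285,219),(285,220),(285,221)]:
    z=c["z_map"][v,u]; q=P[:3,:3]@np.array([(u-K[0,2])/K[0,0]*z,-(v-K[1,2])/K[1,1]*z,-z])+P[:3,3]
    w=q[:2]-O; print((u,v),c["color"][v,u],"jig",round(w@d,1),round(w@n,1),round(q[2],1))
E
```

```text
(285, 204) [42 41 40] jig -90.2 88.8 183.4
(285, 208) [29 26 25] jig -89.3 80.7 164.4
(285, 211) [31 30 29] jig -88.4 72.6 147.7
(283, 214) [34 31 30] jig -82.4 54.6 119.2
(285, 214) [29 27 26] jig -86.3 54.4 119.6
(288, 214) [38 36 35] jig -92.1 54.1 120.2
(285, 217) [30 27 26] jig -85.8 49.6 105.7
(287, 217) [30 26 26] jig -90.2 53.5 110.6
(285, 219) [53 52 51] jig -86.3 54.3 105.1
(285, 220) [88 88 87] jig -85.6 47.9 95.0
(285, 221) [104 104 103] jig -76.7 -27.5 7.2
```

```bash
python3 - <<'E'
from h import *
c=pickle.load(open("scene1.pkl","rb"));o=pickle.load(open("scene.pkl","rb"))
f=lambda i:cv2.resize(i[190:250,260:320],(390,600),interpolation=cv2.INTER_NEAREST)
cv2.imwrite("pics/p2.png",np.hstack([f(o["color"]),f(c["color"])]))
print((c["z_map"]-o["z_map"])[204:240:2,276:300:3].round(0))
E
```

```text
[[-2.000e+00 -2.240e+02 -2.240e+02 -2.270e+02 -2.270e+02 -1.790e+02
  -3.000e+00 -4.000e+00]
 [-3.000e+00 -2.160e+02 -2.140e+02 -2.160e+02 -2.200e+02 -1.770e+02
   3.000e+00  2.000e+00]
 [-1.000e+00 -2.080e+02 -2.110e+02 -2.190e+02 -2.130e+02 -1.710e+02
  -0.000e+00  7.000e+00]
 [ 1.000e+00 -2.090e+02 -2.050e+02 -2.020e+02 -2.110e+02 -2.000e+02
   1.000e+00 -3.000e+00]
 [ 1.000e+00 -1.880e+02 -1.950e+02 -1.940e+02 -2.000e+02 -1.640e+02
   4.000e+00 -2.000e+00]
 [ 0.000e+00  3.000e+00 -1.540e+02 -1.590e+02 -1.590e+02 -1.520e+02
  -1.000e+00  3.000e+00]
 [ 2.000e+00  4.000e+00 -1.470e+02 -1.510e+02 -1.580e+02 -1.470e+02
   1.000e+00 -1.000e+00]
 [-3.000e+00 -2.000e+00 -1.390e+02 -1.420e+02 -1.490e+02 -1.310e+02
  -0.000e+00 -1.000e+00]
 [-0.000e+00 -0.000e+00  1.000e+00 -1.220e+02 -1.012e+03  1.000e+00
  -1.000e+00 -2.000e+00]
 [ 2.000e+00 -0.000e+00 -6.000e+00  2.000e+00  4.000e+00 -1.000e+00
   5.000e+00  2.000e+00]
 [-1.000e+00 -1.000e+00  2.000e+00 -2.000e+00 -3.000e+00  2.000e+00
   0.000e+00 -1.000e+00]
 [-1.000e+00  3.000e+00  2.000e+00 -3.000e+00  6.000e+00  1.000e+00
   1.000e+00  2.000e+00]
 [ 1.000e+00  1.000e+00 -1.000e+00 -0.000e+00 -2.000e+00  0.000e+00
   3.000e+00  1.000e+00]
 [ 0.000e+00  4.000e+00 -5.000e+00  0.000e+00  1.000e+00  1.000e+00
  -2.000e+00  3.000e+00]
 [ 2.000e+00  3.000e+00 -1.000e+00 -1.000e+00 -4.000e+00 -5.000e+00
  -5.000e+00 -1.000e+00]
 [-1.000e+00  5.000e+00 -0.000e+00  1.000e+00  1.000e+00 -0.000e+00
  -2.000e+00 -2.000e+00]
 [-1.000e+00 -0.000e+00 -9.720e+02 -2.000e+00  0.000e+00  3.000e+00
  -3.000e+00  3.000e+00]
 [ 3.000e+00  1.000e+00 -3.000e+00 -4.000e+00 -1.000e+00 -1.000e+00
  -3.000e+00 -2.000e+00]]
```

View pics/p2.png

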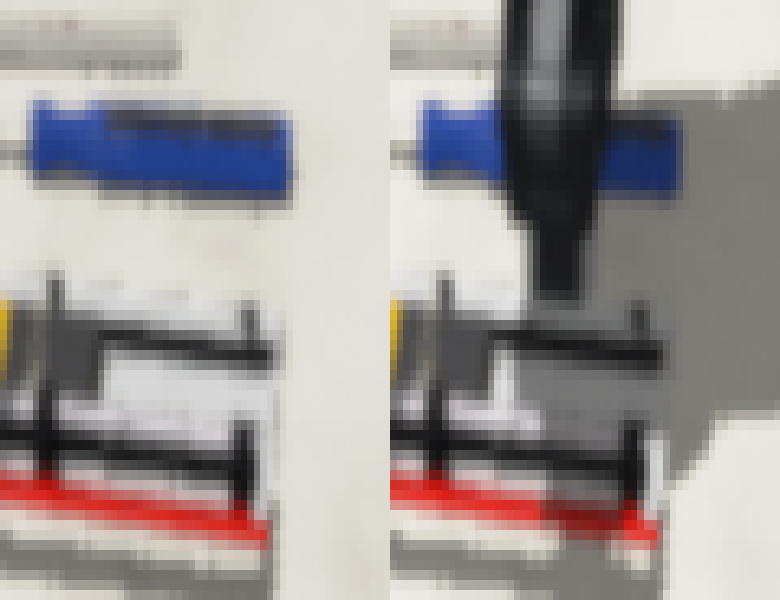

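Call:
jog_arm --steps "0 0 0.04 0 0 0; 0 0 0.08 0 0 0; 0 0 0.1 0 0 0; 0 0 0.1 0 0 0"

```text
time_s: 4.58
position: [498.6, 55.1, 36.7]
tcp_rot: [0.989, 0.149, -0.0, 0.0]
wrist_force: [-0.6, -0.6, -0.5]
gripper_width: 35.5
finger_force: 0.0
```

```bash
cat > tip.py <<'E'
from cell import *
from h import *
import sys
O=np.array([588.1,57.4]);a=np.radians(17.1);d=np.array([np.cos(a),np.sin(a)]);n=np.array([-d[1],d[0]])
def run(tag,u0=255,u1=305,view=False):
    c=camera("scene");pickle.dump(c,open(tag+".pkl","wb")); o=pickle.load(open("scene.pkl","rb"));K=c["K"];P=c["pose"]
    s=read_state(); t=np.array(s["position"][:2])-O; print("tcp jig",(t@d).round(1),(t@n).round(1),s["position"][2].round(1),"F",np.round(s["wrist_force"],1),"t",s["time_s"])
    dz=o["z_map"]-c["z_map"]; m=(dz>40)&(o["z_map"]>0)&(c["z_map"]>0); m[:, :u0]=0; m[:,u1:]=0
    rows=np.where(m.sum(1)>=3)[0]
    for r in rows[-8:]:
        us=np.where(m[r])[0]; u=us.mean(); z=np.median(c["z_map"][r][us])
        q=P[:3,:3]@np.array([(u-K[0,2])/K[0,0]*z,-(r-K[1,2])/K[1,1]*z,-z])+P[:3,3]; w=q[:2]-O
        print(r,us.min(),us.max(),"jig",(w@d).round(1),(w@n).round(1),"z",q[2].round(1))
if __name__=="__main__": run(sys.argv[1])
E
python3 tip.py s2
```

```text
tcp jig -86.0 24.0 36.9 F [-0.6  0.3  0.3] t 4.625
220 279 290 jig -87.6 73.1 z 123.0
221 280 290 jig -86.5 54.9 z 99.9
222 280 290 jig -86.3 53.8 z 95.6
223 280 290 jig -85.9 54.8 z 93.7
224 280 290 jig -86.3 53.3 z 89.1
225 280 290 jig -86.4 53.7 z 86.5
226 280 290 jig -86.6 55.0 z 85.0
227 282 290 jig -88.4 53.0 z 79.9
```

The visible finger ends about 40 mm above the reported TCP, so either the pads aren't drawn or the tip really is short. I'll settle it by contact, going down slowly and watching the force and the bar.

Call:
jog_arm --steps "0 0 0.02 0 0 0; 0 0 0.04 0 0 0; 0 0 0.05 0 0 0; 0 0 0.05 0 0 0"

```text
time_s: 5.12
position: [498.8, 55.0, 26.9]
tcp_rot: [0.989, 0.149, -0.0, 0.0]
wrist_force: [0.0, -0.3, -0.2]
gripper_width: 35.9
finger_force: 0.0
```

```bash
cat > bar.py <<'E'
from h import *
import sys
def bar(c):
    rr=(215,220,315,262)
    m=mask(c,(0,120,40),(8,255,255),rr)|mask(c,(172,120,40),(180,255,255),rr); p=big(m)[0][0]
    return [(u,p[p[:,0]==u][:,1].mean().round(1)) for u in (235,250,260,265)]
print(bar(pickle.load(open("scene.pkl","rb")))); print(bar(pickle.load(open(sys.argv[1]+".pkl","rb"))))
E
python3 tip.py s3; python3 bar.py s3
```

```text
tcp jig -86.0 24.0 27.0 F [ 0.4 -0.5  0. ] t 5.175
223 278 290 jig -86.7 73.2 z 114.3
224 280 290 jig -86.5 54.9 z 90.8
225 280 290 jig -86.4 53.8 z 86.6
226 280 290 jig -86.5 54.1 z 83.9
227 280 290 jig -86.5 54.3 z 81.1
228 280 290 jig -85.9 53.9 z 77.6
229 280 290 jig -86.5 53.7 z 74.3
230 282 289 jig -87.4 53.0 z 70.5
[(235, np.float64(236.0)), (250, np.float64(237.5)), (260, np.float64(238.0)), (265, np.float64(238.5))]
[(235, np.float64(236.0)), (250, np.float64(237.5)), (260, np.float64(238.0)), (265, np.float64(238.5))]
```

Call:
jog_arm --steps "0 0 0.01 0 0 0; 0 0 0.02 0 0 0; 0 0 0.03 0 0 0; 0 0 0.04 0 0 0; 0 0 0.04 0 0 0"

```text
time_s: 5.8
position: [498.8, 55.0, 18.9]
tcp_rot: [0.989, 0.149, -0.0, 0.0]
wrist_force: [0.3, 0.7, -0.0]
gripper_width: 36.1
finger_force: 0.0
```

```bash
python3 tip.py s4|sed -n '1p;$p'; python3 bar.py s4|tail -1
```

```text
tcp jig -86.0 24.0 19.0 F [-0.2 -0.5 -0.3] t 5.85
232 282 290 jig -88.6 53.9 z 65.5
[(235, np.float64(236.0)), (250, np.float64(237.5)), (260, np.float64(238.0)), (265, np.float64(238.5))]
```

Call:
jog_arm --steps "0 0 0.02 0 0 0; 0 0 0.04 0 0 0; 0 0 0.06 0 0 0; 0 0 0.08 0 0 0; 0 0 0.08 0 0 0"

```text
time_s: 6.48
position: [498.6, 55.0, 2.7]
tcp_rot: [0.989, 0.149, -0.0, 0.0]
wrist_force: [-0.4, -0.8, 0.4]
gripper_width: 35.9
finger_force: 0.0
```

```bash
python3 tip.py s5; python3 bar.py s5|tail -1; python3 - <<'E'
from h import *
c=pickle.load(open("s5.pkl","rb"))
cv2.imwrite("pics/p3.png",cv2.resize(c["color"][170:260,215:325],(770,600),interpolation=cv2.INTER_CUBIC))
E
```

```text
tcp jig -86.1 24.0 2.9 F [-0.1 -0.   0.1] t 6.525
231 278 290 jig -86.8 73.1 z 90.6
232 281 290 jig -87.9 56.4 z 68.3
233 281 290 jig -86.8 54.2 z 62.5
234 280 289 jig -85.7 54.6 z 59.6
235 280 290 jig -86.6 53.9 z 55.7
236 280 290 jig -86.6 53.6 z 52.2
237 281 290 jig -87.7 53.7 z 49.3
238 285 289 jig -90.3 49.0 z 40.9
[(235, np.float64(236.0)), (250, np.float64(237.5)), (260, np.float64(238.0)), (265, np.float64(238.5))]
```

View pics/p3.png

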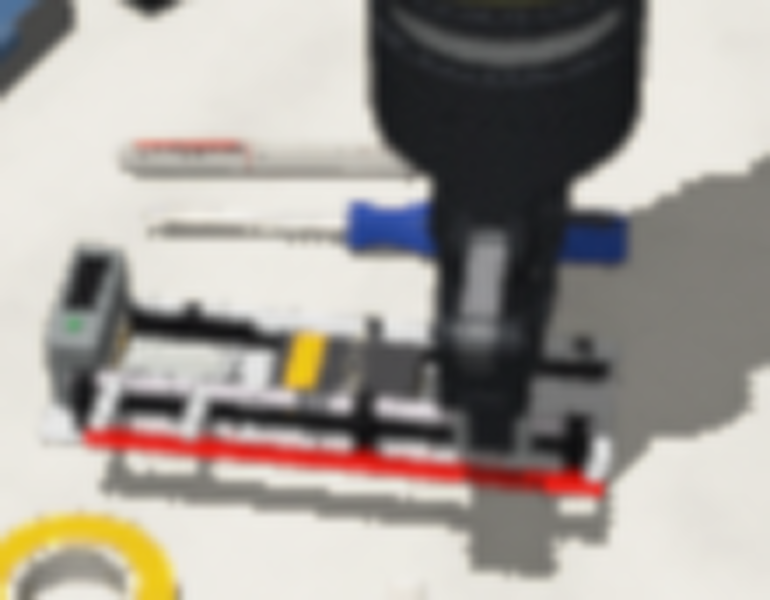

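The bar hasn't moved and there's no force. The finger tip at crop (495,450) is just above the bar, so the real tip is about 40 mm above the reported TCP. I'll allow for that offset and keep going down, watching the force.

Call:
jog_arm --steps "0 0 0.02 0 0 0; 0 0 0.04 0 0 0; 0 0 0.05 0 0 0; 0 0 0.06 0 0 0; 0 0 0.06 0 0 0"

```text
time_s: 7.15
position: [499.0, 55.2, -9.0]
tcp_rot: [0.989, 0.149, 0.0, -0.0]
wrist_force: [0.3, 0.0, 1.2]
gripper_width: 36.1
finger_force: 0.9
```

```bash
python3 tip.py s6|sed -n '1p;6,$p'; python3 bar.py s6|tail -1
```

```text
tcp jig -85.8 24.0 -8.9 F [0.4 0.6 2.4] t 7.2
236 280 290 jig -86.7 54.7 z 53.6
237 280 290 jig -86.7 54.4 z 50.0
238 280 290 jig -86.9 55.7 z 48.3
239 283 287 jig -86.5 51.9 z 40.6
[(235, np.float64(237.0)), (250, np.float64(239.0)), (260, np.float64(240.0)), (265, np.float64(240.5))]
```

Contact: the bar has started to move and Fz is about 2 N. I'll press further.

Call:
jog_arm --steps "0 0 0.02 0 0 0; 0 0 0.04 0 0 0; 0 0 0.06 0 0 0; 0 0 0.08 0 0 0; 0 0 0.08 0 0 0"

```text
time_s: 7.82
position: [499.7, 53.2, -24.9]
tcp_rot: [0.989, 0.148, 0.0, 0.001]
wrist_force: [1.9, -3.1, 6.8]
gripper_width: 35.7
finger_force: 3.2
```

```bash
python3 tip.py s7|sed -n '1p;6,$p'; python3 bar.py s7|tail -1
```

```text
tcp jig -85.8 22.1 -24.8 F [ 1.  -3.6  7.7] t 7.875
237 277 290 jig -86.0 74.2 z 73.4
238 278 290 jig -86.7 70.9 z 66.4
239 278 290 jig -86.8 71.9 z 64.6
240 287 289 jig -95.0 72.7 z 63.7
[(235, np.float64(240.5)), (250, np.float64(242.5)), (260, np.float64(243.5)), (265, np.float64(243.5))]
```

```bash
cat >> bar.py <<'E'
O=np.array([588.1,57.4]);a=np.radians(17.1);d=np.array([np.cos(a),np.sin(a)]);n=np.array([-d[1],d[0]])
c=pickle.load(open("scene.pkl","rb")); xs=np.arange(-30,40)
def line(th,uu):
    f=0.173-th; P=[proj(c,[*(O+x*d+(20+29*np.cos(f))*n),23+29*np.sin(f)]) for x in np.arange(-110,60,5)]
    P=np.array(sorted(P)); return np.interp(uu,P[:,0],P[:,1])
print({th:[(line(th,u)-line(0,u)).round(1) for u in (235,250,260)] for th in (0,.2,.4,.5,.55,.6,.7,.82)})
E
python3 bar.py s7|tail -1
```

```text
{0: [np.float64(0.0), np.float64(0.0), np.float64(0.0)], 0.2: [np.float64(1.9), np.float64(1.9), np.float64(1.9)], 0.4: [np.float64(3.3), np.float64(3.3), np.float64(3.3)], 0.5: [np.float64(3.8), np.float64(3.8), np.float64(3.8)], 0.55: [np.float64(4.0), np.float64(4.0), np.float64(4.1)], 0.6: [np.float64(4.2), np.float64(4.2), np.float64(4.2)], 0.7: [np.float64(4.5), np.float64(4.5), np.float64(4.5)], 0.82: [np.float64(4.6), np.float64(4.6), np.float64(4.6)]}
```

Call:
jog_arm --steps "0 0 0.01 0 0 0; 0 0 0.015 0 0 0; 0 0 0.015 0 0 0"

```text
time_s: 8.25
position: [499.8, 53.2, -26.8]
tcp_rot: [0.989, 0.148, 0.001, 0.001]
wrist_force: [0.1, -3.4, 16.9]
gripper_width: 36.2
finger_force: 8.0
```

```bash
python3 tip.py s8|sed -n '1p'; python3 bar.py s8|sed -n '1,2p'; python3 - <<'E'
from h import *
c=pickle.load(open("s8.pkl","rb"))
cv2.imwrite("pics/p4.png",cv2.resize(c["color"][195:260,215:305],(800,578),interpolation=cv2.INTER_CUBIC))
E
```

```text
tcp jig -85.7 22.0 -26.8 F [-0.3 -3.4 17.3] t 8.3
[(235, np.float64(236.0)), (250, np.float64(237.5)), (260, np.float64(238.0)), (265, np.float64(238.5))]
[(235, np.float64(240.5)), (250, np.float64(242.0)), (260, np.float64(243.5)), (265, np.float64(243.5))]
```

View pics/p4.png

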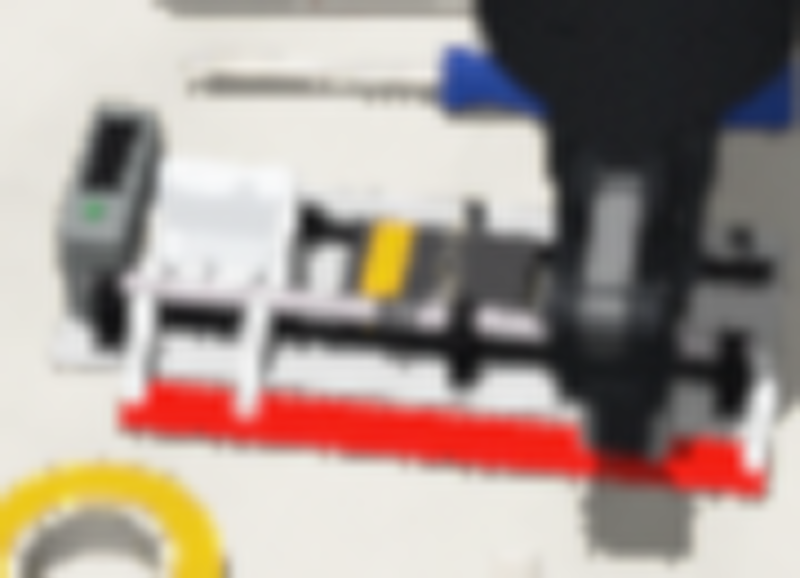

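The flap stands fully open: its plate is raised at crop (225,210), and Fz jumped to 17 N at the stop. The battery is still out on the tray at (450,265). I'll ease off 1 mm and start pushing.

Call:
jog_arm --steps "0.02 0 -0.005 0 0 0; 0.045 0 -0.005 0 0 0; 0.07 0 -0.005 0 0 0; 0.095 0 -0.005 0 0 0; 0.12 0 -0.005 0 0 0; 0.145 0 -0.005 0 0 0; 0.17 0 -0.005 0 0 0; 0.17 0 -0.005 0 0 0"

```text
time_s: 9.3
position: [526.5, 64.9, -27.2]
tcp_rot: [0.989, 0.15, -0.004, 0.0]
wrist_force: [-6.9, 0.3, 11.1]
gripper_width: 35.7
finger_force: 5.6
```

```bash
cat > bat.py <<'E'
from h import *
import sys
O=np.array([588.1,57.4]);a=np.radians(17.1);d=np.array([np.cos(a),np.sin(a)]);n=np.array([-d[1],d[0]])
for t in ("scene",sys.argv[1]):
    c=pickle.load(open(t+".pkl","rb")); p,ce,st=big(mask(c,(18,100,80),(35,255,255),(225,205,285,235)))[0]
    w=ray(c,*ce,21)[:2]-O; print(t,"yellow",len(p),ce.round(1),"jig",(w@d).round(1),(w@n).round(1))
E
python3 tip.py s9|sed -n '1p'; python3 bar.py s9|sed -n '1,2p'; python3 bat.py s9
```

```text
tcp jig -56.6 25.3 -27.2 F [-6.   0.2 11.2] t 9.35
[(235, np.float64(236.0)), (250, np.float64(237.5)), (260, np.float64(238.0)), (265, np.float64(238.5))]
[(235, np.float64(240.5)), (250, np.float64(242.0)), (260, np.float64(243.5)), (265, np.float64(243.5))]
scene yellow 48 [258.  223.9] jig -20.4 1.1
s9 yellow 47 [252.6 223.1] jig -8.0 0.3
```

Call:
jog_arm --steps "0.025 0.003 0 0 0 0; 0.05 0.005 0 0 0 0; 0.075 0.005 0 0 0 0; 0.1 0.005 0 0 0 0; 0.125 0.005 0 0 0 0; 0.14 0.005 0 0 0 0; 0.15 0.005 0 0 0 0; 0.15 0.005 0 0 0 0"

```text
time_s: 10.35
position: [553.6, 72.8, -27.1]
tcp_rot: [0.989, 0.15, -0.006, -0.0]
wrist_force: [-10.3, 0.6, 14.8]
gripper_width: 35.8
finger_force: 7.6
```

```bash
python3 tip.py s10|sed -n '1p'; python3 bar.py s10|sed -n '1,2p'; python3 bat.py s10
```

```text
tcp jig -28.5 24.9 -27.1 F [-9.9  1.1 14.3] t 10.4
[(235, np.float64(236.0)), (250, np.float64(237.5)), (260, np.float64(238.0)), (265, np.float64(238.5))]
[(235, np.float64(240.5)), (250, np.float64(241.5)), (260, np.float64(245.0)), (265, np.float64(243.5))]
scene yellow 48 [258.  223.9] jig -20.4 1.1Traceback (most recent call last):
  File "bat.py", line 5, in <module>
    c=pickle.load(open(t+".pkl","rb")); p,ce,st=big(mask(c,(18,100,80),(35,255,255),(225,205,285,235)))[0]
                                                ~~~~~~~~~~~~~~~~~~~~~~~~~~~~~~~~~~~~~~~~~~~~~~~~~~~~~~~^^^
IndexError: list index out of range
```

Call:
jog_arm --steps "0.015 0 -0.004 0 0 0; 0.03 0 -0.004 0 0 0; 0.04 0 -0.004 0 0 0; 0.045 0 -0.004 0 0 0; 0.045 0 -0.004 0 0 0"

```text
time_s: 11.02
position: [564.4, 75.4, -26.7]
tcp_rot: [0.989, 0.15, -0.004, 0.0]
wrist_force: [-6.1, -0.6, 9.0]
gripper_width: 35.7
finger_force: 5.1
```

```bash
python3 tip.py s11|sed -n '1p'; python3 bar.py s11|sed -n '1,2p'
```

```text
tcp jig -17.3 24.1 -26.6 F [-6.   0.2  7. ] t 11.075
[(235, np.float64(236.0)), (250, np.float64(237.5)), (260, np.float64(238.0)), (265, np.float64(238.5))]
[(235, np.float64(240.5)), (250, np.float64(243.0)), (260, np.float64(243.5)), (265, np.float64(243.5))]
```

Call:
jog_arm --steps "0.01 0 0 0 0 0; 0.015 0 0 0 0 0; 0.015 0 0 0 0 0"

```text
time_s: 11.45
position: [564.3, 75.3, -26.7]
tcp_rot: [0.989, 0.149, -0.007, 0.001]
wrist_force: [-11.0, -0.5, 13.2]
gripper_width: 35.9
finger_force: 7.6
```

Call:
jog_arm --steps "0.01 0 0 0 0 0; 0.02 0 0 0 0 0; 0.03 0 0 0 0 0; 0.03 0 0 0 0 0"

```text
time_s: 11.95
position: [564.0, 75.1, -26.9]
tcp_rot: [0.989, 0.149, -0.013, 0.001]
wrist_force: [-19.0, -2.4, 21.3]
gripper_width: 36.2
finger_force: 14.0
```

```bash
python3 tip.py s12|sed -n '1p'; python3 bar.py s12|sed -n '1,2p'; python3 - <<'E'
from h import *
c=pickle.load(open("s12.pkl","rb"))
cv2.imwrite("pics/p5.png",cv2.resize(c["color"][195:260,215:305],(800,578),interpolation=cv2.INTER_CUBIC))
E
```

```text
tcp jig -17.8 24.0 -26.9 F [-19.1  -3.2  22.3] t 12.0
[(235, np.float64(236.0)), (250, np.float64(237.5)), (260, np.float64(238.0)), (265, np.float64(238.5))]
[(235, np.float64(240.5)), (250, np.float64(243.0)), (260, np.float64(243.5)), (265, np.float64(243.5))]
```

View pics/p5.png

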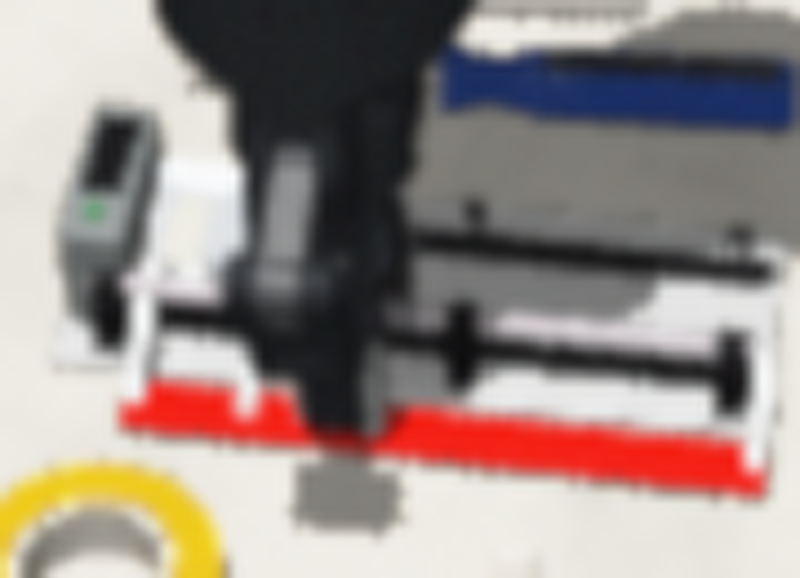

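The push has stalled against the stop: TCP x is -17.8 while Fx rose to -19 N. That puts the battery's rear at about -7, so it is home, with the flap still open (raised plate at crop (200,200)). I'll take off the forward preload, then let the bar up.

Call:
jog_arm --steps "-0.02 0 0 0 0 0; -0.04 0 0 0 0 0; -0.06 0 0 0 0 0; -0.07 0 0 0 0 0; -0.07 0 0 0 0 0"

```text
time_s: 12.62
position: [564.5, 75.3, -26.2]
tcp_rot: [0.989, 0.15, 0.0, -0.001]
wrist_force: [-0.7, 3.2, 2.5]
gripper_width: 36.5
finger_force: 1.7
```

Call:
jog_arm --steps "-0.01 0 0 0 0 0; -0.01 0 -0.015 0 0 0; -0.01 0 -0.03 0 0 0; -0.01 0 -0.045 0 0 0; -0.01 0 -0.065 0 0 0; -0.01 0 -0.09 0 0 0; -0.01 0 -0.12 0 0 0; -0.01 0 -0.16 0 0 0"

```text
time_s: 13.62
position: [562.1, 73.4, 6.3]
tcp_rot: [0.989, 0.149, -0.0, 0.0]
wrist_force: [0.8, 0.4, -0.3]
gripper_width: 35.9
finger_force: 0.0
```

Call:
jog_arm --steps "0 0 -0.1 0 0 0; 0 0 -0.25 0 0 0; 0 0 -0.45 0 0 0; -0.2 0 -0.6 0 0 0; -0.45 0 -0.65 0 0 0; -0.7 0 -0.65 0 0 0; -0.8 0 -0.65 0 0 0; -0.8 0 -0.65 0 0 0"

```text
time_s: 14.62
position: [408.0, 25.7, 136.4]
tcp_rot: [0.989, 0.149, -0.001, 0.0]
wrist_force: [0.9, 0.3, 0.5]
gripper_width: 35.9
finger_force: 0.0
```

```bash
python3 tip.py s13|sed -n '1p'; python3 bar.py s13|sed -n '1,2p'; python3 bat.py s13; python3 - <<'E'
from h import *
from cell import camera
c=pickle.load(open("s13.pkl","rb")); t=camera("top")
a=cv2.resize(c["color"][195:260,215:305],(415,300),interpolation=cv2.INTER_CUBIC)
b=cv2.resize(t["color"][160:250,225:315],(300,300),interpolation=cv2.INTER_CUBIC)
cv2.imwrite("pics/p6.png",np.hstack([a,b]))
E
```

```text
tcp jig -179.2 22.8 136.4 F [1.2 0.  0.1] t 14.675
[(235, np.float64(236.0)), (250, np.float64(237.5)), (260, np.float64(238.0)), (265, np.float64(238.5))]
[(235, np.float64(240.0)), (250, np.float64(241.0)), (260, np.float64(242.0)), (265, np.float64(243.0))]
scene yellow 48 [258.  223.9] jig -20.4 1.1Traceback (most recent call last):
  File "bat.py", line 5, in <module>
    c=pickle.load(open(t+".pkl","rb")); p,ce,st=big(mask(c,(18,100,80),(35,255,255),(225,205,285,235)))[0]
                                                ~~~~~~~~~~~~~~~~~~~~~~~~~~~~~~~~~~~~~~~~~~~~~~~~~~~~~~~^^^
IndexError: list index out of range
```

View pics/p6.png

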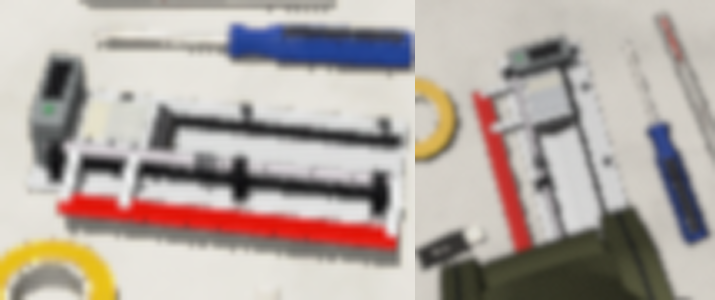

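The battery lies under the flap with about 8 mm of dark end showing at crop (165,125). The bar is part way up, which is the clamped position, the arm is clear, and the things near the jig look unmoved. I'm handing in.

```bash
python3 -c "from cell import hand_in; print(hand_in())"
```

```text
the job is handed in; nothing more can be done
None
```

The battery is home against the contact block with the flap shut on it, going by the last pictures and the push force. The arm is clear and the job is handed in, though no verdict came back.

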